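# Put the inspection gauges back in their holders

### The job

The batch has been checked: put the four gauges back where they belong. The ring with the green mark goes over the post of the green stand and the ring with the red mark over the post of the red stand, lying flat on the disc; the plug gauge lies in the V-cradle with its green end in the green V and its red end in the red V; the snap gauge lies flat on its yellow outline with its mouth the same way round. Set them down without dropping them, and do not knock over or push away the finished steel sleeve that stands among them.

Things in the scene. Friction and masses are not known exactly. Their poses are not given: they have to be found in the camera images.
- go_ring: GO ring gauge: loose plain steel ring lying flat, 63 mm outside diameter, 34 mm bore, 24 mm high, about 0.4 kg, with a GREEN painted ring on its top face. Origin: on its axis at its underside; z is its axis, up; yaw has no meaning. Grip it across the outside diameter.
- nogo_ring: NO-GO ring gauge: like the GO ring (63 mm outside, 34 mm bore) but only 18 mm high, about 0.3 kg, with a RED painted ring on its top face. Origin: on its axis at its underside, z up; yaw has no meaning.
- plug_gauge: Plug gauge lying on its side, 0.25 kg: black grip 22 x 22 mm, 72 long, between two steel plugs 25 mm in diameter: 36 mm long at the GREEN-banded end, 26 mm at the RED. Origin: centre of the grip, on the axis, 12.5 mm above the table as it lies; x along the axis to the GREEN end (it spans x = -62 to 72 mm). The grip's flat sides start upright. Grip it there, across x.
- snap_gauge: Snap gauge: blue C-shaped steel frame lying flat, 106 x 85 mm, 12 thick, limb 20 wide, 0.32 kg; a black grip piece 20 (x) x 24 (y) x 18 mm high in the middle of its back. Origin: centre of that piece, at the underside; x to the open mouth, z up. The opening, 60 mm wide inside, is centred at x = 40; arm tips at x = 75, y = +-40. Grip the black piece along x, one finger inside the C.
- go_stand: Stand of the GO ring: fixed black disc, 90 mm diameter, 10 mm thick, with a GREEN painted ring on top and an upright aluminium post in the middle, 18 mm diameter with a tapered tip, its top 42 mm above the table. Origin: on its axis at table height. The ring gauge goes over the post and lies on the disc, its underside 10 mm above the table.
- nogo_stand: Stand of the NO-GO ring: the same as the GO stand (disc 90 x 10 mm, post 18 mm thick to 42 mm high) but with a RED painted ring on the disc. Origin: on its axis at table height.
- plug_cradle: Fixed cradle of the plug gauge: aluminium base 150 x 56 x 8 mm with a GREEN and a RED V-rest, 12 mm wide, 108 mm apart, 37 mm high, V 45 mm wide at the top. Origin: centre of the base at table height; x along it to the GREEN rest. Home: the gauge's origin over the cradle's, x along x, its axis 32 mm above the table. Between the rests there is room for fingers down to the base.
- cradle_green (a point): bottom of the GREEN V of the plug cradle: 54 mm from the cradle's origin along its x, 14 mm above the table
- snap_pad: Pad of the snap gauge: fixed black rubber mat 120 x 124 x 5 mm with the gauge's C-shaped outline painted on it in yellow. Origin: centre of the mat at table height; x points to the mouth of the painted C, z up. The gauge is on its outline when its x is along the pad's x and its origin is at pad x = -40 mm, y = 0, its underside 5 mm above the table.
- sleeve: Finished steel sleeve standing on its 48 mm flange between the gauges, 34 mm diameter above that, 60 mm tall; it stays where it is. Origin: on its axis at its underside. Not listed but standing among the gauges too: an oil bottle (36 mm wide, 80 tall) and a jar (42 mm wide, 45 tall). Equipment at the table's edges is up to 240 mm high.

How it is judged:
By the outcome, as a careful person would: the job done as asked, in the order asked, and still so for the second after the job is handed in, with the robot touching nothing.
It also fails if it takes over 115 s, if anything falls off the work surface, if the arm or the gripper's body presses on something with over 40 N, if the wrist force passes 120 N, or if a joint passes its speed limit or range.

### The arm

A 6-joint arm with a two-finger parallel gripper is mounted at the origin on the work surface. World frame = base frame: x ahead of the robot, y to its left, z up, the work surface at z = 0. Lengths are in m, angles in rad, forces in N, time in s.
With the tool pointing down it reaches from about 0.425 to 0.95 m from the base axis. Payload 3.5 kg.
Tool frame: the origin (TCP) lies midway between the tips of the shut fingers; the grasp point (between the pads) lies 19 mm behind it; z points along the fingers, y is the line along which they close (so a half turn about z gives the same grasp; the last joint's range is limited). The gripper opens to 85 mm and grips with 20 to 120 N. Pads are 22 mm wide; open, the fingers measure 114 mm over their backs; the gripper's body (76 mm by 85 mm) begins 54 mm behind the grasp point. The pads swing forward as they close: fully open they stand 13 mm farther back than shut.
Start: joints at [-1.332, 0.286, 1.577, -0, 1.279, -0.15], TCP at [0.256, -0.625, 0.231] pointing down, gripper open.
Joint ranges: [-2.77, 2.77], [-0.9, 2.22], [0.21, 2.48], [-1.53, 4.67], [0.24, 2.81], [-2.84, 2.84]. Speed limits (rad/s): [2.79, 2.79, 3.14, 3.14, 3.14, 3.14].

### API

Orientations are given as a unit quaternion [x, y, z, w].
In Python, from plant import * gives the robot as it stands.
- The arm moves only by the tool move_arm, never from a script. Its argument "moves" is a list of rows, each a list of 3 entries, a list of its own where there are three numbers: the opening, from 0 (shut) to 1 (fully open), then the shift along the tool's x, y, z in m, then the turn, a rotation vector about the tool's x, y, z in rad. A call has exactly 10 rows; each row shifts and turns the commanded pose from where the row before left it, along the tool's axes as they then stand; what a row does not reach is not made up. A row lasts 1/12 s, in which the tool goes at most 41.7 mm and 7.16 degrees, less where a joint would pass 70% of its speed; a pose out of reach is approached as far as the arm can. A call is refused whole if a number of a shift passes 0.0417 or a number of a turn 0.125, either way. A call with a gripper value outside its range is refused whole. The fingers move at their own pace and stop on an object; "grip_force" is the grip in N (left out, the last holds). Time passes only in rows, so rows that do not move let the fingers close, or fill a call up. It gives the time, the measured TCP pose, the force, the opening and the grip force at its end, in the units of the state.
- get_state(): the state, without advancing time (a new reading comes with each control period).
- read_camera(name): name is "side" or "top" or "wrist"; returns the picture (384x512x3 uint8, red, green, blue); there is no depth.
- camera_params(name): a dict with "fx", "fy", "cx", "cy" (pixels), "rvec" (rotation vector, rad) and "tvec" (3), from world to camera coordinates, as OpenCV has them; the wrist camera has in their place "tool_from_camera" (4x4, takes a point from camera to tool coordinates, whose origin is the TCP and whose axes are the flange's). Camera axes: x right, y down, z forward; pixel columns grow to the right and rows downward; lengths in m; the calibration is good to about 2 mm. A picture is of the moment at which its call begins: read the wrist's pose just before it. camera_params takes no time and is no camera call.
- sign_off(): hands the job in; it is judged then, once.
The state is a dict: "time": time; "qpos": joint angles; "dq": joint speeds; "joint_efforts": joint torques, N m; "eef_pos": TCP position; "tcp_rot": TCP orientation; "contact_force": force on the tool from outside, world axes, zero at the start; "wrist_torque": the same for the moment, N m; "opening": opening from 0.0 (shut) to 1.0 (fully open); "finger_force": force on a finger pad.
Only numpy, scipy, OpenCV 4.12 (cv2) and the standard library are available. Lean on these libraries where they do the work, as an engineer would, in place of code of your own. Each camera call takes 0.05 s, during which the arm holds its last target. There are 200 camera calls.

## Working session

There is one attempt and no reset: what is moved stays moved. The work goes in short steps, Python scripts to look and compute and a tool call to move; the robot and the scene stay as the last step left them, time stands still between calls to the robot, and variables do not carry over. Pictures are saved under pics/ and viewed, at most 17 in all, crops included, and the job is handed in when it is done.

Besides the shell and the picture viewer there is one more tool, called after "Request:" as name(argument=value, ...) on one line, values as JSON. move_arm: Moves the arm, as the interface text tells. Its arguments: {"type":"object","properties":{"moves":{"type":"array"},"grip_force":{"type":"number"}},"required":["moves"]}

```bash
mkdir -p pics; ls; python3 - <<'E'
from plant import *
import cv2,numpy as np
s=get_state();print(s)
for n in ("top","side","wrist"):
    im=read_camera(n);cv2.imwrite(f"pics/{n}0.png",im[:,:,::-1]);print(n,camera_params(n))
E
```

```text
pics
{'time': 0.0, 'qpos': array([-1.33199797e+00,  2.87188454e-01,  1.57818615e+00,  2.53187918e-05,
        1.27861216e+00, -1.50005010e-01]), 'dq': array([-8.90480394e-04,  8.33300704e-05, -2.16710127e-04,  3.95105458e-04,
        1.21358134e-03, -3.83343672e-04]), 'joint_efforts': array([ 7.83209234e-04, -4.05972326e+01, -2.92629361e+01, -6.27047666e-05,
        5.78678344e-03, -8.12426691e-06]), 'eef_pos': array([ 0.25575119, -0.62395632,  0.22992704]), 'tcp_rot': array([ 9.81163432e-01,  1.93175793e-01, -4.10212646e-05, -1.19641327e-03]), 'contact_force': array([0.42495762, 0.07614357, 0.50388183]), 'wrist_torque': array([-0.00638744, -0.00800022, -0.02901101]), 'finger_force': 0.0, 'opening': 1.0024866784001978}
top {'fx': 395.7810196028313, 'fy': 395.7810196028313, 'cx': 247.3089617779551, 'cy': 191.47803957469498, 'rvec': array([ 2.11676598, -2.17682448,  0.15871135]), 'tvec': array([0.04051888, 0.51540779, 1.25370454])}
side {'fx': 411.22020890224974, 'fy': 411.22020890224974, 'cx': 249.57891116971646, 'cy': 198.7160745203466, 'rvec': array([ 0.58206065, -2.7986661 ,  0.96486779]), 'tvec': array([0.46784527, 0.16470378, 1.05228129])}
wrist {'fx': 281.50546522527804, 'fy': 281.50546522527804, 'cx': 254.6428886209982, 'cy': 186.01816091200197, 'tool_from_camera': array([[ 1.06691996e-03, -9.65949625e-01, -2.58728011e-01,
         6.52776923e-02],
       [ 9.99999296e-01,  1.16489999e-03, -2.25393042e-04,
        -7.27508896e-04],
       [ 5.19110581e-04, -2.58727588e-01,  9.65950188e-01,
        -1.42316992e-01],
       [ 0.00000000e+00,  0.00000000e+00,  0.00000000e+00,
         1.00000000e+00]])}
```

View pics/top0.png

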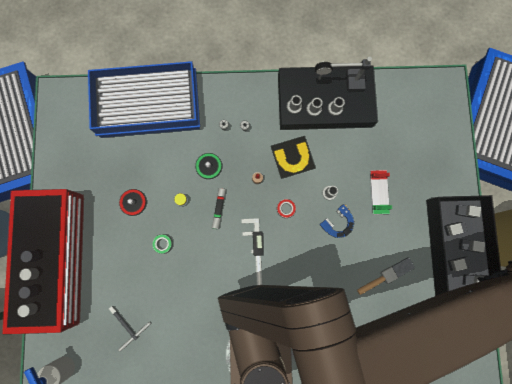

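View pics/side0.png

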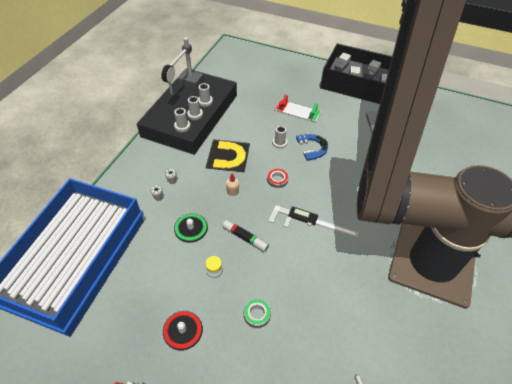

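```bash
cat > h.py <<'E'
from plant import *
import cv2, numpy as np
from scipy.spatial.transform import Rotation as R
def pose(n, st=None):
    p=camera_params(n); K=np.array([[p['fx'],0,p['cx']],[0,p['fy'],p['cy']],[0,0,1]])
    if n=='wrist':
        st=st or get_state(); T=np.eye(4); T[:3,:3]=R.from_quat(st['tcp_rot']).as_matrix(); T[:3,3]=st['eef_pos']
        W=T@p['tool_from_camera']; return K,W[:3,:3],W[:3,3]
    Rc=cv2.Rodrigues(p['rvec'])[0]; return K,Rc.T,-Rc.T@p['tvec']
def cast(P,uv,z):
    K,Rw,c=P; uv=np.atleast_2d(uv).astype(float)
    d=np.c_[uv,np.ones(len(uv))]@np.linalg.inv(K).T@Rw.T
    return c+d*((z-c[2])/d[:,2])[:,None]
def proj(P,X):
    K,Rw,c=P; q=(np.atleast_2d(X)-c)@Rw@K.T; return q[:,:2]/q[:,2:]
COL={'green':[(45,75,110,255)],'red':[(0,8,120,255),(172,180,120,255)],'blue':[(100,125,110,255)],'yellow':[(20,33,130,255)]}
def mask(im,c,vmin=60):
    h=cv2.cvtColor(im,cv2.COLOR_RGB2HSV); m=0
    for a,b,s0,s1 in COL[c]: m=m|cv2.inRange(h,(a,s0,vmin),(b,s1,255))
    return m
def blobs(im,c,amin=15,vmin=60):
    out=[]
    for k in cv2.findContours(mask(im,c,vmin),cv2.RETR_EXTERNAL,cv2.CHAIN_APPROX_NONE)[0]:
        b=cv2.boundingRect(k)
        if b[2]*b[3]>=amin: out.append((k[:,0,:],b))
    return out
E
python3 - <<'E'
from h import *
im=cv2.imread('pics/top0.png')[:,:,::-1].copy();P=pose('top')
for c in COL:
    for k,b in blobs(im,c):
        if not(100<b[0]<420 and 140<b[1]<280): continue
        (x,y),(w,h),a=cv2.minAreaRect(k)
        print(c,b,np.round((x,y,w,h,a),1),'z=.02',np.round(cast(P,(x,y),.02)[0,:2],4))
cr=im[135:285,100:400]
cv2.imwrite('pics/topcrop.png',cv2.resize(cr,(800,400),interpolation=cv2.INTER_CUBIC)[:,:,::-1])
E
```

```text
green (153, 235, 18, 18) [161.5 243.5  17.   17.   45. ] z=.02 [0.3562 0.3091]
green (214, 214, 7, 3) [217. 215.   2.   6.  90.] z=.02 [0.4438 0.1275]
green (373, 205, 19, 9) [382. 209.   8.  18.  90.] z=.02 [ 0.4484 -0.4148]
green (196, 154, 25, 24) [208.  165.5  23.   24.   90. ] z=.02 [0.6102 0.1548]
red (277, 200, 19, 17) [286. 208.  16.  18.  90.] z=.02 [ 0.4605 -0.0996]
red (217, 196, 7, 4) [220.  197.5   6.1   2.2  11.3] z=.02 [0.5013 0.1167]
red (120, 189, 26, 26) [132.5 201.5  25.   25.   90. ] z=.02 [0.4961 0.4051]
red (256, 174, 4, 5) [257.5 176.    4.    3.   90. ] z=.02 [ 0.57   -0.0093]
red (371, 171, 19, 8) [380.  174.5   7.   18.   90. ] z=.02 [ 0.5636 -0.4171]
blue (320, 220, 20, 17) [329.1 228.7  20.    7.9  40.6] z=.02 [ 0.3887 -0.2373]
blue (339, 205, 15, 22) [346.6 214.8  21.6   8.8  64.8] z=.02 [ 0.4327 -0.2972]
yellow (175, 193, 11, 12) [180.  198.5  10.   11.    0. ] z=.02 [0.5017 0.2486]
yellow (274, 142, 36, 31) [293.1 158.5  27.   33.4  73.1] z=.02 [ 0.6262 -0.1305]
```

View pics/topcrop.png

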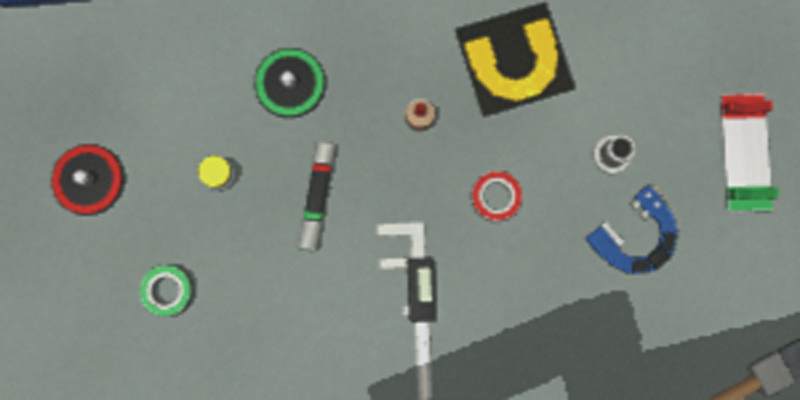

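The top view (crop) shows the green ring at about px (162,243), go stand (208,165), red ring (286,208), red stand (132,202), plug (219,208), snap (338,222), pad (293,158), cradle (381,192), with the sleeve at (330,191). The side view confirms this layout. Next I'll move toward the green ring.

Request:
move_arm(moves=[[1,[0,0,-0.008],[0,0,0.097]],[1,[0,0,-0.008],[0,0,0.097]],[1,[0,0,-0.008],[0,0,0.097]],[1,[0,0,-0.008],[0,0,0.097]],[1,[0.016,-0.038,0],[0,0,0]],[1,[0.016,-0.038,0],[0,0,0]],[1,[0.016,-0.038,0],[0,0,0]],[1,[0.016,-0.038,0],[0,0,0]],[1,[0.016,-0.038,0],[0,0,0]],[1,[0.016,-0.038,0],[0,0,0]]], grip_force=50)

```text
time: 0.98
eef_pos: [0.3519, -0.3945, 0.2629]
tcp_rot: [1.0, 0.0, -0.0, -0.0]
contact_force: [0.5, 0.7, -0.2]
opening: 1.004
finger_force: 0.0
```

```bash
python3 -c "
from h import *
import pickle
s=get_state();im=read_camera('wrist');cv2.imwrite('pics/w1.png',im[:,:,::-1]);pickle.dump(s,open('w1.pkl','wb'))"
```

Request:
move_arm(moves=[[1,[0.0165,-0.038,0],[0,0,0]],[1,[0.0165,-0.038,0],[0,0,0]],[1,[0.0165,-0.038,0],[0,0,0]],[1,[0.0165,-0.038,0],[0,0,0]],[1,[0.0165,-0.038,0],[0,0,0]],[1,[0.0165,-0.038,0],[0,0,0]],[1,[0.0165,-0.038,0],[0,0,0]],[1,[0.0165,-0.038,0],[0,0,0]],[1,[0.0165,-0.038,0],[0,0,0]],[1,[-0.015,-0.038,0],[0,0,0]]])

```text
time: 1.87
eef_pos: [0.4874, -0.0146, 0.2628]
tcp_rot: [1.0, 0.001, 0.0, -0.0]
contact_force: [0.3, 0.4, -0.4]
opening: 1.001
finger_force: 0.0
```

```bash
python3 -c "
from h import *
import pickle
s=get_state();im=read_camera('wrist');cv2.imwrite('pics/w2.png',im[:,:,::-1]);pickle.dump(s,open('w2.pkl','wb'))"
```

Request:
move_arm(moves=[[1,[-0.0144,-0.0363,0.007],[0,0,0]],[1,[-0.0144,-0.0363,0.007],[0,0,0]],[1,[-0.0144,-0.0363,0.007],[0,0,0]],[1,[-0.0144,-0.0363,0.007],[0,0,0]],[1,[-0.0144,-0.0363,0.007],[0,0,0]],[1,[-0.0144,-0.0363,0.007],[0,0,0]],[1,[-0.0144,-0.0363,0.007],[0,0,0]],[1,[-0.0144,-0.0363,0.007],[0,0,0]],[1,[-0.0144,-0.0363,0.007],[0,0,0]],[1,[0,0,0],[0,0,0]]])

```text
time: 2.75
eef_pos: [0.3513, 0.3141, 0.1987]
tcp_rot: [1.0, 0.004, -0.002, -0.0]
contact_force: [-0.2, -1.0, -0.5]
opening: 0.999
finger_force: 0.0
```

```bash
python3 - <<'E'
from h import *
import pickle
s=get_state();im=read_camera('wrist');cv2.imwrite('pics/w3.png',im[:,:,::-1]);pickle.dump(s,open('w3.pkl','wb'))
print(s['eef_pos'])
for i in (1,2,3):
    st=pickle.load(open(f'w{i}.pkl','rb'));P=pose('wrist',st);im=cv2.imread(f'pics/w{i}.png')[:,:,::-1].copy()
    for c in COL:
        for k,b in blobs(im,c,80):
            (x,y),(w,h),a=cv2.minAreaRect(k); print(i,c,b,*[np.round(cast(P,(x,y),z)[0,:2],4) for z in (.01,.024)])
a=[cv2.imread(f'pics/w{i}.png') for i in (1,2,3)]
cv2.imwrite('pics/w123.png',np.vstack([np.hstack([cv2.resize(i,(400,300)) for i in a[:2]]),np.hstack([cv2.resize(a[2],(400,300)),np.zeros((300,400,3),np.uint8)])]))
E
```

```text
[0.35130312 0.31411168 0.19866592]
1 green (250, 72, 43, 23) [ 0.4522 -0.4151] [ 0.4509 -0.4143]
1 red (2, 49, 48, 49) [ 0.4642 -0.0925] [ 0.4625 -0.1032]
1 blue (119, 107, 54, 43) [ 0.3915 -0.241 ] [ 0.3924 -0.2464]
1 blue (162, 68, 40, 70) [ 0.4284 -0.3008] [ 0.428  -0.3041]
2 green (17, 228, 41, 37) [0.3507 0.3216] [0.3578 0.3097]
2 green (147, 187, 15, 7) [0.4398 0.1333] [0.4437 0.1281]
2 green (91, 24, 66, 72) [0.6162 0.1568] [0.614  0.1508]
2 red (294, 156, 43, 41) [ 0.4619 -0.1006] [ 0.4651 -0.0975]
2 red (151, 144, 16, 9) [0.5014 0.121 ] [0.5032 0.1162]
2 red (242, 93, 13, 13) [ 0.5676 -0.0052] [ 0.5671 -0.0055]
2 blue (384, 202, 49, 37) [ 0.3923 -0.2416] [ 0.398  -0.2336]
2 blue (431, 169, 31, 52) [ 0.4358 -0.296 ] [ 0.4399 -0.286 ]
2 yellow (38, 138, 37, 30) [0.4949 0.2662] [0.4969 0.2563]
2 yellow (297, 0, 92, 88) [ 0.633  -0.1346] [ 0.6302 -0.1303]
3 green (234, 138, 52, 51) [0.3553 0.3093] [0.3579 0.3095]
3 green (411, 78, 29, 13) [0.4461 0.1271] [0.4448 0.1351]
3 red (0, 279, 5, 23) [0.1778 0.6559] [0.1879 0.6415]
3 red (0, 128, 34, 161) [0.2953 0.6237] [0.3004 0.6107]
3 red (430, 17, 32, 13) [0.5065 0.1157] [0.5027 0.1241]
3 red (125, 0, 81, 73) [0.4914 0.4116] [0.4882 0.4075]
3 red (0, 0, 63, 279) [0.3797 0.5843] [0.3813 0.5729]
3 yellow (307, 0, 42, 44) [0.5066 0.2398] [0.5028 0.243 ]
```

View pics/w123.png

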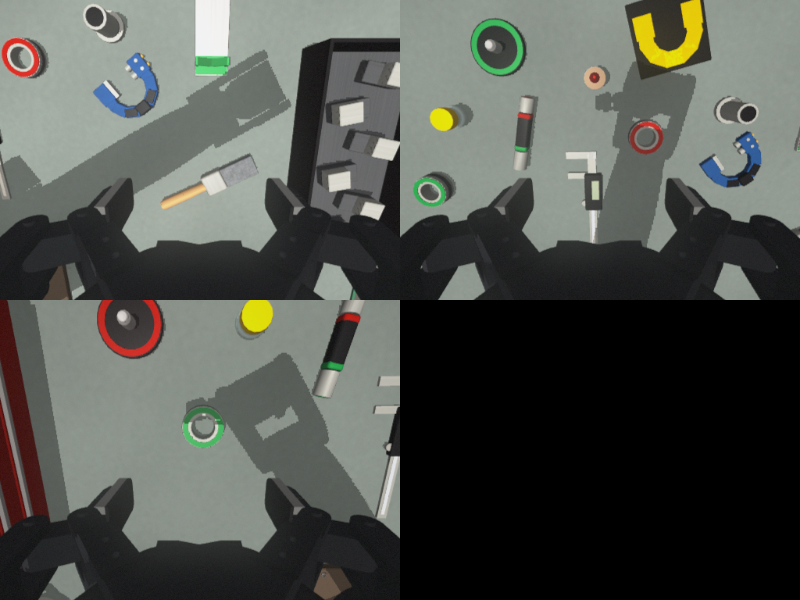

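The wrist views show the green ring between the fingers at px (260,163) and the other objects where expected. The plug's red end is toward +x and the snap's mouth points roughly up-left.

```bash
python3 - <<'E'
from h import *
s=get_state();print(s['eef_pos'],s['tcp_rot'],s['qpos'],s['dq'].round(3))
E
```

```text
[0.35279144 0.3120765  0.199144  ] [ 9.99993280e-01  3.44172232e-03 -1.15051205e-03  5.19809538e-04] [ 5.08234781e-01 -1.44695770e-01  2.09309823e+00  2.18042945e-04
  1.19570701e+00  2.07206751e+00] [-0.075 -0.021 -0.004 -0.027  0.005 -0.024]
```

Request:
move_arm(moves=[[1,[0.001,0.002,0.03],[0,0,0]],[1,[0,0,0.035],[0,0,0]],[1,[0,0,0.035],[0,0,0]],[1,[0,0,0.035],[0,0,0]],[1,[0,0,0.03],[0,0,0]],[1,[0,0,0.02],[0,0,0]],[1,[0,0,0.015],[0,0,0]],[1,[0,0,0],[0,0,0]],[0.6,[0,0,0],[0,0,0]],[0.6,[0,0,0],[0,0,0]]], grip_force=50)

```text
time: 3.63
eef_pos: [0.3575, 0.3083, 0.0016]
tcp_rot: [1.0, -0.0, 0.001, -0.001]
contact_force: [-0.0, 7.3, 5.7]
opening: 0.749
finger_force: 5.5
```

Request:
move_arm(moves=[[0,[0,0,0],[0,0,0]],[0,[0,0,0],[0,0,0]],[0,[0,0,0],[0,0,0]],[0,[0,0,0],[0,0,0]],[0,[0,0,0],[0,0,0]],[0,[0,0,0],[0,0,0]],[0,[0,0,0],[0,0,0]],[0,[0,0,0],[0,0,0]],[0,[0,0,0],[0,0,0]],[0,[0,0,0],[0,0,0]]])

```text
time: 4.47
eef_pos: [0.3576, 0.3085, 0.0023]
tcp_rot: [1.0, 0.001, 0.002, -0.0]
contact_force: [-0.2, -3.4, 6.0]
opening: 0.724
finger_force: 55.0
```

Request:
move_arm(moves=[[0,[0,0,-0.02],[0,0,0]],[0,[0,0,-0.04],[0,0,0]],[0,[0,0,-0.04],[0,0,0]],[0,[0.0288,0.0257,-0.02],[0,0,0]],[0,[0.0288,0.0257,0],[0,0,0]],[0,[0.0288,0.0257,0],[0,0,0]],[0,[0.0288,0.0257,0],[0,0,0]],[0,[0.0288,0.0257,0],[0,0,0]],[0,[0.0288,0.0257,0],[0,0,0]],[0,[0,0,0],[0,0,0]]])

```text
time: 5.3
eef_pos: [0.5326, 0.1506, 0.1201]
tcp_rot: [1.0, -0.002, 0.003, 0.001]
contact_force: [0.5, 1.3, -3.6]
opening: 0.72
finger_force: 58.0
```

```bash
python3 - <<'E'
from h import *
import pickle
read_camera('top')
s=get_state();im=read_camera('wrist');cv2.imwrite('pics/w4.png',im[:,:,::-1]);pickle.dump(s,open('w4.pkl','wb'))
print(s['eef_pos'],s['tcp_rot'])
P=pose('wrist',s)
for k,b in blobs(im,'green',80):
    (x,y),r=cv2.minEnclosingCircle(k)
    w=cast(P,k,.01)[:,:2].astype(np.float32); print(b,np.round(cv2.minEnclosingCircle(w)[0],4),cv2.minEnclosingCircle(w)[1], cv2.minAreaRect(w)[:2])
im=cv2.imread('pics/top0.png')[:,:,::-1].copy();P=pose('top')
for c,z in(('green',.01),('red',.01)):
  for k,b in blobs(im,c,300):
    w=cast(P,k,z)[:,:2].astype(np.float32);print('top',c,b,np.round(cv2.minEnclosingCircle(w)[0],4),cv2.minEnclosingCircle(w)[1])
E
```

```text
[0.52981616 0.15266675 0.1193981 ] [ 9.99998144e-01 -1.83864020e-03  5.61589677e-04  1.22735578e-04]
(192, 192, 126, 114) [0.46   0.1534] 0.0624750554561615 ((0.460346519947052, 0.1535768359899521), (0.12387407571077347, 0.12272612005472183))
(201, 31, 101, 107) [0.6148 0.1561] 0.042935341596603394 ((0.6146693229675293, 0.15621118247509003), (0.08470360934734344, 0.08461813628673553))
top green (153, 235, 18, 18) [0.3565 0.3113] 0.029102953150868416
top green (196, 154, 25, 24) [0.6124 0.1555] 0.0429835245013237
top red (277, 200, 19, 17) [ 0.4621 -0.1006] 0.030129339545965195
top red (120, 189, 26, 26) [0.4964 0.409 ] 0.04332040622830391
top red (2, 189, 81, 145) [0.3173 0.7169] 0.24828310310840607
```

View pics/w4.png

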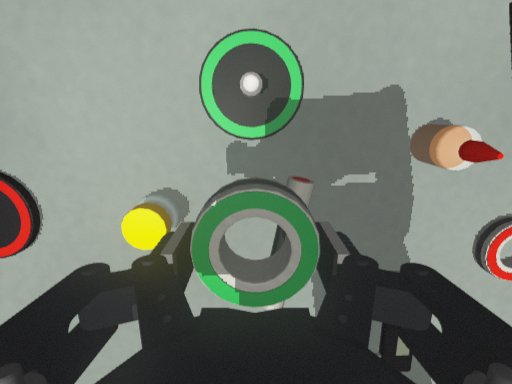

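The wrist view shows the ring centred between the fingers at (255,249), with the green stand ahead at (252,84) and its post clear.

Request:
move_arm(moves=[[0,[0.0277,-0.0003,0],[0,0,0]],[0,[0.0277,-0.0003,0],[0,0,0]],[0,[0.0277,-0.0003,0],[0,0,0]],[0,[0,0,0],[0,0,0]],[0,[0,0,0.02],[0,0,0]],[0,[0,0,0.025],[0,0,0]],[0,[0,0,0.025],[0,0,0]],[0,[0,0,0.018],[0,0,0]],[0,[0,0,0.01],[0,0,0]],[0,[0,0,0.005],[0,0,0]]])

```text
time: 6.23
eef_pos: [0.6079, 0.157, 0.0139]
tcp_rot: [1.0, 0.001, -0.003, 0.0]
contact_force: [-0.1, 0.5, -4.4]
opening: 0.722
finger_force: 57.9
```

```bash
python3 - <<'E'
from h import *
im=read_camera('side'); s=get_state(); print(s['eef_pos'],s['contact_force'],s['wrist_torque'])
P=pose('side');u,v=proj(P,[.613,.156,.02])[0].astype(int)
cv2.imwrite('pics/s1.png',cv2.resize(im[v-60:v+60,u-80:u+80],(640,480))[:,:,::-1])
E
```

```text
[0.60854934 0.15681471 0.01423473] [-0.3894829   0.39156909 -5.17448124] [-0.04798869  0.04618551  0.01801612]
```

View pics/s1.png

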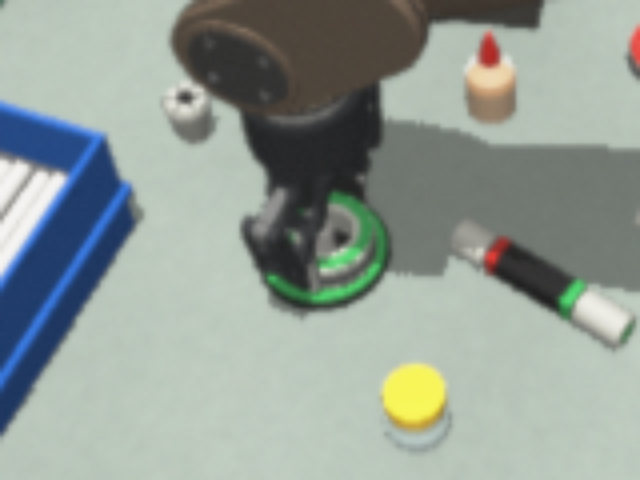

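The side crop shows the ring over the post, just above the disc. I'll lower it the last 2 mm and then release.

Request:
move_arm(moves=[[0,[0,0,0.001],[0,0,0]],[0,[0,0,0.0005],[0,0,0]],[0,[0,0,0.0005],[0,0,0]],[0,[0,0,0],[0,0,0]],[0,[0,0,0],[0,0,0]],[0,[0,0,0],[0,0,0]],[0,[0,0,0],[0,0,0]],[0,[0,0,0],[0,0,0]],[0,[0,0,0],[0,0,0]],[0,[0,0,0],[0,0,0]]])

```text
time: 7.12
eef_pos: [0.6109, 0.1561, 0.0145]
tcp_rot: [1.0, 0.0, -0.0, 0.0]
contact_force: [0.9, -0.2, -4.5]
opening: 0.721
finger_force: 57.9
```

Request:
move_arm(moves=[[0,[0,0,0.001],[0,0,0]],[0,[0,0,0.001],[0,0,0]],[0,[0,0,0.001],[0,0,0]],[0,[0,0,0],[0,0,0]],[0,[0,0,0],[0,0,0]],[0,[0,0,0],[0,0,0]],[0,[0,0,0],[0,0,0]],[0,[0,0,0],[0,0,0]],[0,[0,0,0],[0,0,0]],[0,[0,0,0],[0,0,0]]])

```text
time: 7.95
eef_pos: [0.611, 0.1562, 0.0124]
tcp_rot: [1.0, 0.0, -0.0, 0.0]
contact_force: [-4.4, -0.7, 4.9]
opening: 0.722
finger_force: 58.9
```

Request:
move_arm(moves=[[0.85,[0,0,0],[0,0,0]],[1,[0,0,0],[0,0,0]],[1,[0,0,0],[0,0,0]],[1,[0,0,0],[0,0,0]],[1,[0,0,-0.02],[0,0,0]],[1,[0,0,-0.03],[0,0,0]],[1,[0,0,-0.04],[0,0,0]],[1,[0,0,-0.04],[0,0,0]],[1,[-0.0185,0.032,0],[0,0,0]],[1,[-0.0185,0.032,0],[0,0,0]]])

```text
time: 8.78
eef_pos: [0.577, 0.0925, 0.1463]
tcp_rot: [1.0, 0.002, 0.005, 0.0]
contact_force: [0.1, -1.6, 0.0]
opening: 0.997
finger_force: 0.0
```

Request:
move_arm(moves=[[1,[-0.0185,0.032,0],[0,0,0]],[1,[-0.0185,0.032,0],[0,0,0]],[1,[-0.0185,0.032,0],[0,0,0]],[1,[-0.0185,0.032,0],[0,0,0]],[1,[-0.0185,0.032,0],[0,0,0]],[1,[-0.0185,0.0315,0],[0,0,0]],[1,[0,0,0],[0,0,0]],[1,[0,0,0],[0,0,0]],[1,[0,0,0],[0,0,0]],[1,[0,0,0],[0,0,0]]])

```text
time: 9.62
eef_pos: [0.4636, -0.0988, 0.1416]
tcp_rot: [1.0, 0.001, 0.0, -0.0]
contact_force: [0.2, 0.8, -0.1]
opening: 0.998
finger_force: 0.0
```

```bash
cat > look.py <<'E'
from h import *
import pickle,sys
n,hs=sys.argv[1],[float(a) for a in sys.argv[2:]]
s=get_state();im=read_camera('wrist');cv2.imwrite(f'pics/{n}.png',im[:,:,::-1]);pickle.dump(s,open(n+'.pkl','wb'))
print(s['eef_pos'].round(4),s['tcp_rot'].round(4))
P=pose('wrist',s)
for c in COL:
  for k,b in blobs(im,c,80):
    for z in hs:
      w=cast(P,k,z)[:,:2].astype(np.float32);o,r=cv2.minEnclosingCircle(w); print(c,b,z,np.round(o,4),round(r,4))
E
python3 look.py w5 .018 .034
```

```text
[ 0.4636 -0.0988  0.1416] [ 1.e+00  1.e-03  3.e-04 -1.e-04]
green (11, 194, 36, 12) 0.018 [0.4456 0.1252] 0.0177
green (11, 194, 36, 12) 0.034 [0.45   0.1117] 0.0166
green (0, 0, 11, 49) 0.018 [0.5986 0.1154] 0.0197
green (0, 0, 11, 49) 0.034 [0.5944 0.1026] 0.0185
red (225, 151, 62, 59) 0.018 [ 0.4628 -0.0988] 0.03
red (225, 151, 62, 59) 0.034 [ 0.4668 -0.0988] 0.0282
red (10, 133, 38, 14) 0.018 [0.5023 0.1139] 0.0176
red (10, 133, 38, 14) 0.034 [0.5039 0.1011] 0.0166
red (115, 47, 30, 24) 0.018 [0.573  0.0113] 0.0132
red (115, 47, 30, 24) 0.034 [0.5703 0.0047] 0.0124
blue (359, 169, 109, 98) 0.018 [ 0.4241 -0.2592] 0.0559
blue (359, 169, 109, 98) 0.034 [ 0.4304 -0.2495] 0.0525
yellow (235, 0, 116, 49) 0.018 [ 0.6142 -0.129 ] 0.048
yellow (235, 0, 116, 49) 0.034 [ 0.6091 -0.1272] 0.0452
```

Request:
move_arm(moves=[[1,[-0.0008,0,0.03],[0,0,0]],[1,[0,0,0.035],[0,0,0]],[1,[0,0,0.035],[0,0,0]],[1,[0,0,0.025],[0,0,0]],[1,[0,0,0.013],[0,0,0]],[1,[0,0,0],[0,0,0]],[0.65,[0,0,0],[0,0,0]],[0.65,[0,0,0],[0,0,0]],[0,[0,0,0],[0,0,0]],[0,[0,0,0],[0,0,0]]])

```text
time: 10.5
eef_pos: [0.464, -0.0997, 0.0055]
tcp_rot: [1.0, 0.001, 0.002, 0.001]
contact_force: [0.0, 2.0, 3.7]
opening: 0.708
finger_force: 54.1
```

Request:
move_arm(moves=[[0,[0,0,0],[0,0,0]],[0,[0,0,0],[0,0,0]],[0,[0,0,0],[0,0,0]],[0,[0,0,0],[0,0,0]],[0,[0,0,0],[0,0,0]],[0,[0,0,0],[0,0,0]],[0,[0,0,0],[0,0,0]],[0,[0,0,0],[0,0,0]],[0,[0,0,0],[0,0,0]],[0,[0,0,0],[0,0,0]]])

```text
time: 11.33
eef_pos: [0.464, -0.0997, 0.0055]
tcp_rot: [1.0, 0.0, 0.002, 0.0]
contact_force: [0.3, 2.4, 5.5]
opening: 0.706
finger_force: 54.3
```

Request:
move_arm(moves=[[0,[0,0,-0.02],[0,0,0]],[0,[0,0,-0.04],[0,0,0]],[0,[0,0,-0.04],[0,0,0]],[0,[-0.0025,-0.0388,-0.02],[0,0,0]],[0,[-0.0025,-0.0388,0],[0,0,0]],[0,[-0.0025,-0.0388,0],[0,0,0]],[0,[-0.0025,-0.0388,0],[0,0,0]],[0,[-0.0025,-0.0388,0],[0,0,0]],[0,[-0.0025,-0.0388,0],[0,0,0]],[0,[-0.0025,-0.0388,0],[0,0,0]]])

```text
time: 12.17
eef_pos: [0.4438, 0.172, 0.1226]
tcp_rot: [1.0, 0.0, 0.0, 0.0]
contact_force: [1.9, -0.8, -3.5]
opening: 0.707
finger_force: 56.2
```

Request:
move_arm(moves=[[0,[-0.0025,-0.0388,0],[0,0,0]],[0,[-0.0025,-0.0388,0],[0,0,0]],[0,[-0.0025,-0.0388,0],[0,0,0]],[0,[-0.0025,-0.0388,0],[0,0,0]],[0,[-0.0025,-0.0388,0],[0,0,0]],[0,[-0.0025,-0.0388,0],[0,0,0]],[0,[0,0,0],[0,0,0]],[0,[0,0,0],[0,0,0]],[0,[0,0,0],[0,0,0]],[0,[0,0,0],[0,0,0]]])

```text
time: 13.0
eef_pos: [0.4292, 0.402, 0.122]
tcp_rot: [1.0, -0.0, -0.0, 0.0]
contact_force: [-0.1, 1.1, -3.5]
opening: 0.702
finger_force: 56.4
```

```bash
python3 look.py w6 .01 .133
```

```text
[0.4292 0.402  0.122 ] [ 1.e+00 -0.e+00 -4.e-04  5.e-04]
red (87, 350, 20, 34) 0.01 [0.2142 0.5818] 0.0256
red (87, 350, 20, 34) 0.133 [0.3497 0.4952] 0.0132
red (0, 227, 22, 99) 0.01 [0.3275 0.6636] 0.0586
red (0, 227, 22, 99) 0.133 [0.4082 0.5375] 0.0303
red (196, 188, 119, 109) 0.01 [0.3654 0.4023] 0.0589
red (196, 188, 119, 109) 0.133 [0.4277 0.4026] 0.0305
red (0, 59, 88, 242) 0.01 [0.4181 0.6167] 0.1174
red (0, 59, 88, 242) 0.133 [0.455  0.5135] 0.0607
red (197, 52, 98, 103) 0.01 [0.4984 0.4105] 0.0429
red (197, 52, 98, 103) 0.133 [0.4965 0.4067] 0.0222
yellow (427, 76, 62, 53) 0.01 [0.5014 0.2269] 0.0265
yellow (427, 76, 62, 53) 0.133 [0.4976 0.3119] 0.0137
```

View pics/w6.png

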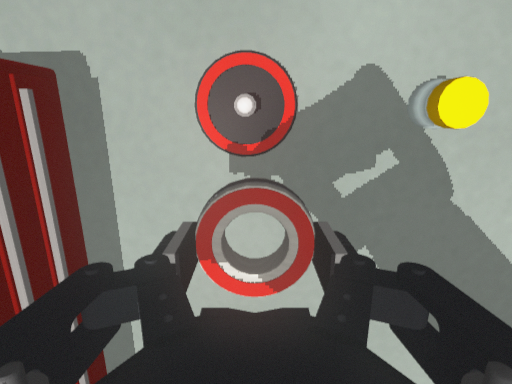

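The wrist view shows the red ring held at (256,242), with the red stand ahead at (246,103).

Request:
move_arm(moves=[[0,[0.0233,-0.0027,0],[0,0,0]],[0,[0.0233,-0.0027,0],[0,0,0]],[0,[0.0233,-0.0027,0],[0,0,0]],[0,[0,0,0],[0,0,0]],[0,[0,0,0.02],[0,0,0]],[0,[0,0,0.03],[0,0,0]],[0,[0,0,0.025],[0,0,0]],[0,[0,0,0.015],[0,0,0]],[0,[0,0,0.01],[0,0,0]],[0,[0,0,0.005],[0,0,0]]])

```text
time: 13.88
eef_pos: [0.4987, 0.4102, 0.016]
tcp_rot: [1.0, -0.0, -0.001, 0.001]
contact_force: [0.0, -0.4, -2.6]
opening: 0.706
finger_force: 56.3
```

Request:
move_arm(moves=[[0,[0,0,0.001],[0,0,0]],[0,[0,0,0.001],[0,0,0]],[0,[0,0,0.001],[0,0,0]],[0,[0,0,0.001],[0,0,0]],[0,[0,0,0.001],[0,0,0]],[0,[0,0,0],[0,0,0]],[0,[0,0,0],[0,0,0]],[0,[0,0,0],[0,0,0]],[0,[0,0,0],[0,0,0]],[0,[0,0,0],[0,0,0]]])

```text
time: 14.72
eef_pos: [0.5006, 0.412, 0.0156]
tcp_rot: [1.0, 0.001, 0.001, -0.0]
contact_force: [-2.3, -1.1, 6.0]
opening: 0.7
finger_force: 57.2
```

Request:
move_arm(moves=[[0.85,[0,0,0],[0,0,0]],[1,[0,0,0],[0,0,0]],[1,[0,0,0],[0,0,0]],[1,[0,0,0],[0,0,0]],[1,[0,0,-0.02],[0,0,0]],[1,[0,0,-0.03],[0,0,0]],[1,[0,0,-0.04],[0,0,0]],[1,[0,0,-0.04],[0,0,0]],[1,[-0.0034,0.0365,0],[0,0,0]],[1,[-0.0034,0.0365,0],[0,0,0]]])

```text
time: 15.55
eef_pos: [0.495, 0.3398, 0.1473]
tcp_rot: [1.0, 0.002, 0.004, -0.002]
contact_force: [0.1, -0.8, -2.0]
opening: 0.997
finger_force: 0.0
```

Request:
move_arm(moves=[[1,[-0.0034,0.0365,0],[0,0,0]],[1,[-0.0034,0.0365,0],[0,0,0]],[1,[-0.0034,0.0365,0],[0,0,0]],[1,[-0.0034,0.0365,0],[0,0,0]],[1,[-0.0034,0.0365,0],[0,0,0]],[1,[-0.0034,0.0365,0],[0,0,0]],[1,[0,0,0],[0,0,0.094]],[1,[0,0,0],[0,0,0.094]],[1,[0,0,0],[0,0,0]],[1,[0,0,0],[0,0,0]]])

```text
time: 16.38
eef_pos: [0.4725, 0.1191, 0.1426]
tcp_rot: [0.996, -0.092, 0.0, -0.0]
contact_force: [-0.1, -0.9, 0.0]
opening: 0.999
finger_force: 0.0
```

```bash
cat > plug.py <<'E'
from h import *
import pickle,sys
# both bands' pixel centres -> plane z0, band centres along axis
s=pickle.load(open(sys.argv[1]+'.pkl','rb'));im=cv2.imread(f'pics/{sys.argv[1]}.png')[:,:,::-1].copy();P=pose('wrist',s)
h=cv2.cvtColor(im,cv2.COLOR_RGB2HSV)
g0=proj(P,[.4438,.1275,.02])[0];r0=proj(P,[.5013,.1167,.02])[0]
for c,p in(('green',g0),('red',r0)):
    k,b=min(blobs(im,c,40),key=lambda q:np.hypot(*(q[0].mean(0)-p)))
    rc=cv2.minAreaRect(k); print(c,b,rc, np.round(cast(P,cv2.boxPoints(rc),.022)[:,:2],4).tolist())
E
python3 look.py w7 .02; python3 plug.py w7
```

```text
[0.4725 0.1191 0.1426] [ 9.957e-01 -9.250e-02  1.000e-04 -1.000e-04]
green (240, 206, 22, 8) 0.02 [0.444  0.1291] 0.0109
green (136, 0, 97, 82) 0.02 [0.6119 0.1546] 0.0413
red (0, 180, 16, 59) 0.02 [0.4889 0.375 ] 0.0315
red (240, 144, 23, 10) 0.02 [0.5026 0.1174] 0.0109
red (387, 29, 34, 24) 0.02 [ 0.5703 -0.0283] 0.0146
yellow (87, 160, 49, 43) 0.02 [0.4969 0.2567] 0.0244
yellow (477, 0, 35, 5) 0.02 [ 0.5855 -0.1032] 0.0146
green (240, 206, 22, 8) ((250.5, 209.5), (7.0, 21.0), 90.0) [[0.4497, 0.1387], [0.4459, 0.1183], [0.4387, 0.1196], [0.4425, 0.1401]]
red (240, 144, 23, 10) ((251.0, 148.5), (9.0, 22.0), 90.0) [[0.5094, 0.1267], [0.5056, 0.1066], [0.4974, 0.1081], [0.5011, 0.1284]]
```

View pics/w7.png

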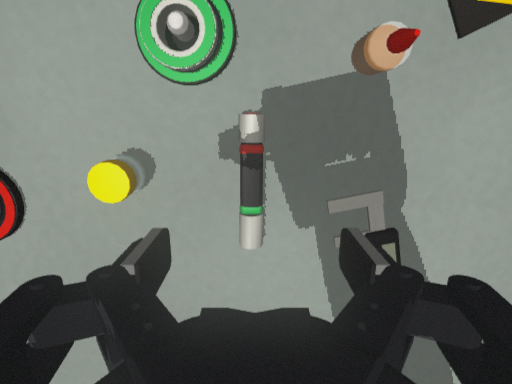

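The wrist view shows the plug upright in the image (red band (251,148), green (250,209)), aligned with the tool. The green ring is seated on its stand at (182,30).

Request:
move_arm(moves=[[0.6,[0.0004,-0.003,0.02],[0,0,0]],[0.6,[0,0,0.035],[0,0,0]],[0.6,[0,0,0.035],[0,0,0]],[0.6,[0,0,0.03],[0,0,0]],[0.6,[0,0,0.014],[0,0,0]],[0.6,[0,0,0.005],[0,0,0]],[0.6,[0,0,0],[0,0,0]],[0.3,[0,0,0],[0,0,0]],[0.3,[0,0,0],[0,0,0]],[0,[0,0,0],[0,0,0]]])

```text
time: 17.27
eef_pos: [0.4751, 0.1223, 0.0055]
tcp_rot: [0.996, -0.093, 0.002, -0.0]
contact_force: [0.4, 0.5, 0.9]
opening: 0.243
finger_force: 49.9
```

Request:
move_arm(moves=[[0,[0,0,0],[0,0,0]],[0,[0,0,0],[0,0,0]],[0,[0,0,0],[0,0,0]],[0,[0,0,0],[0,0,0]],[0,[0,0,0],[0,0,0]],[0,[0,0,0],[0,0,0]],[0,[0,0,0],[0,0,0]],[0,[0,0,0],[0,0,0]],[0,[0,0,0],[0,0,0]],[0,[0,0,0],[0,0,0]]])

```text
time: 18.1
eef_pos: [0.4751, 0.1223, 0.0054]
tcp_rot: [0.996, -0.093, 0.002, -0.0]
contact_force: [-0.3, 0.8, 7.2]
opening: 0.243
finger_force: 50.6
```

Request:
move_arm(moves=[[0,[0,0,-0.02],[0,0,0]],[0,[0,0,-0.04],[0,0,-0.047]],[0,[0,0,-0.04],[0,0,-0.047]],[0,[0,0,-0.03],[0,0,-0.047]],[0,[0,0,-0.01],[0,0,-0.047]],[0,[-0.0025,0.0384,0],[0,0,0]],[0,[-0.0025,0.0384,0],[0,0,0]],[0,[-0.0025,0.0384,0],[0,0,0]],[0,[-0.0025,0.0384,0],[0,0,0]],[0,[-0.0025,0.0384,0],[0,0,0]]])

```text
time: 18.93
eef_pos: [0.4599, -0.0712, 0.1432]
tcp_rot: [1.0, 0.001, -0.0, -0.0]
contact_force: [1.6, -0.2, -2.5]
opening: 0.246
finger_force: 49.8
```

Request:
move_arm(moves=[[0,[-0.0025,0.0384,0],[0,0,0]],[0,[-0.0025,0.0384,0],[0,0,0]],[0,[-0.0025,0.0384,0],[0,0,0]],[0,[-0.0025,0.0384,0],[0,0,0]],[0,[-0.0025,0.0384,0],[0,0,0]],[0,[-0.0025,0.0384,0],[0,0,0]],[0,[-0.0025,0.0384,0],[0,0,0]],[0,[-0.0025,0.0384,0],[0,0,0]],[0,[-0.0025,0.0384,0],[0,0,0]],[0,[0,0,0],[0,0,0]]])

```text
time: 19.77
eef_pos: [0.4374, -0.422, 0.1435]
tcp_rot: [1.0, -0.002, 0.0, 0.002]
contact_force: [-0.1, 1.0, -1.9]
opening: 0.244
finger_force: 50.0
```

```bash
python3 look.py w8 .01 .037 .155
```

```text
[ 0.4374 -0.422   0.1435] [ 1.0e+00 -2.0e-03  2.0e-04  2.2e-03]
green (234, 294, 42, 17) 0.01 [ 0.2959 -0.4213] 0.0241
green (234, 294, 42, 17) 0.037 [ 0.3161 -0.4213] 0.0218
green (234, 294, 42, 17) 0.155 [ 0.4046 -0.4212] 0.0115
green (218, 158, 14, 19) 0.01 [ 0.4482 -0.392 ] 0.0111
green (218, 158, 14, 19) 0.037 [ 0.4535 -0.3948] 0.0101
green (218, 158, 14, 19) 0.155 [ 0.4766 -0.4072] 0.0053
red (232, 181, 47, 20) 0.01 [ 0.4233 -0.4221] 0.0241
red (232, 181, 47, 20) 0.037 [ 0.431 -0.422] 0.0218
red (232, 181, 47, 20) 0.155 [ 0.4648 -0.4215] 0.0115
red (213, 16, 67, 37) 0.01 [ 0.5677 -0.4147] 0.0305
red (213, 16, 67, 37) 0.037 [ 0.5613 -0.4153] 0.0275
red (213, 16, 67, 37) 0.155 [ 0.5333 -0.418 ] 0.0145
blue (48, 193, 73, 53) 0.01 [ 0.3951 -0.2442] 0.0378
blue (48, 193, 73, 53) 0.037 [ 0.4056 -0.2615] 0.0341
blue (48, 193, 73, 53) 0.155 [ 0.4515 -0.3371] 0.018
blue (102, 144, 55, 86) 0.01 [ 0.4267 -0.2991] 0.0459
blue (102, 144, 55, 86) 0.037 [ 0.4341 -0.311 ] 0.0414
blue (102, 144, 55, 86) 0.155 [ 0.4664 -0.3631] 0.0218
```

View pics/w8.png

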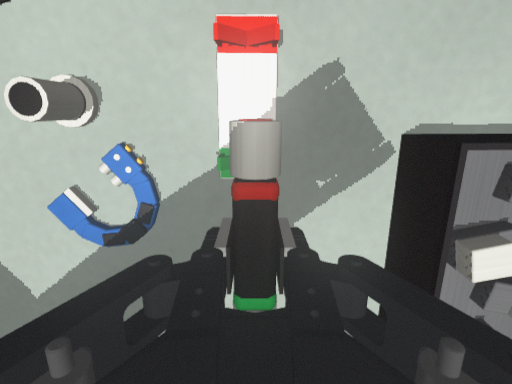

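The wrist view shows the plug held straight (red band (256,190), green (255,302)). The cradle is ahead, with its red rest at (246,34), the base edges at u≈218 and 277, and its green rest partly hidden at (222,168).

```bash
python3 - <<'E'
from h import *
import pickle
s=pickle.load(open('w8.pkl','rb'));im=cv2.imread('pics/w8.png')[:,:,::-1].copy();P=pose('wrist',s)
h=cv2.cvtColor(im,cv2.COLOR_RGB2HSV)
L=[];Rr=[]
for v in range(60,108,3):
    x=np.where((h[v,200:295,2]>200)&(h[v,200:295,1]<25))[0]+200
    L.append((x.min()-.5,v));
    if v<75: Rr.append((x.max()+.5,v))
wl=cast(P,L,.008);wr=cast(P,Rr,.008)
p=np.polyfit(wl[:,0],wl[:,1],1);print('left edge y at',wl[::5,:2].round(4).tolist(),'slope',p[0],'right',wr[:,:2].round(4).tolist())
m=mask(im,'red')
col=m[:60,225:270]; t=np.median([np.where(c)[0].min() for c in col.T]);b=np.median([np.where(c)[0].max() for c in col.T]);print('t,b',t,b)
print('far top-.060',cast(P,(246,t-.5),.037)[0,0]-.06,'near bottom-.048',cast(P,(246,b+.5),.008)[0,0]-.048)
print('plug red end',cast(P,(256,120),.163)[0],s['eef_pos'])
g=h[100:130,254,2];print(g.tolist())
im=cv2.imread('pics/top0.png')[:,:,::-1].copy();P=pose('top')
for c in('red','green'):
    for k,b in blobs(im,c,100):
        if b[0]>360:
            u=b[0]+(b[2]-1)/2; v=b[1]+(b[3]-1)/2
            print(c,b,[cast(P,(u,v),z)[0,:2].round(4) for z in(.02,.03,.037)])
print(P[2])
E
```

```text
left edge y at [[0.5471, -0.3719], [0.5343, -0.3713], [0.5212, -0.3706], [0.5077, -0.3698]] slope -0.06078013012745918 right [[0.5469, -0.4467], [0.5444, -0.4495], [0.5418, -0.4487], [0.5393, -0.4524], [0.5367, -0.4553]]
t,b 17.0 52.0
far top-.060 0.5140366300760371 near bottom-.048 0.5052989408355908
plug red end [ 0.49849706 -0.42201946  0.163     ] [ 0.43738018 -0.42201068  0.14350374]
[247, 247, 247, 247, 247, 247, 247, 247, 247, 247, 247, 247, 247, 247, 247, 247, 247, 247, 238, 178, 171, 163, 176, 182, 183, 183, 182, 182, 182, 182]
red (371, 171, 19, 8) [array([ 0.5636, -0.4171]), array([ 0.5618, -0.4136]), array([ 0.5606, -0.4112])]
green (373, 205, 19, 9) [array([ 0.4484, -0.4148]), array([ 0.4474, -0.4114]), array([ 0.4468, -0.4089])]
[0.32940541 0.03160262 1.31512562]
```

Request:
move_arm(moves=[[0,[0.021,-0.03,0],[0,0,0]],[0,[0.021,-0.03,0],[0,0,0]],[0,[0.021,-0.03,0],[0,0,0]],[0,[0,0,0],[0,0,0]],[0,[0,0,0],[0,0,0]],[0,[0,0,0],[0,0,0]],[0,[0,0,0],[0,0,0]],[0,[0,0,0],[0,0,0]],[0,[0,0,0],[0,0,0]],[0,[0,0,0],[0,0,0]]])

```text
time: 20.65
eef_pos: [0.5013, -0.3262, 0.1435]
tcp_rot: [1.0, -0.0, -0.0, 0.0]
contact_force: [0.3, 0.4, -1.8]
opening: 0.246
finger_force: 50.2
```

```bash
python3 look.py w9 .01 .037|grep -E '^(\[|red|green)'; python3 - <<'E'
from h import *
im=cv2.imread('pics/w9.png');cv2.imwrite('pics/w9c.png',cv2.resize(im[20:260,260:500],(600,600),interpolation=cv2.INTER_CUBIC))
E
```

```text
[ 0.5013 -0.3262  0.1435] [ 1.e+00 -3.e-04 -0.e+00  0.e+00]
green (234, 294, 42, 17) 0.01 [ 0.3595 -0.3254] 0.0241
green (234, 294, 42, 17) 0.037 [ 0.3797 -0.3254] 0.0218
green (313, 210, 62, 26) 0.01 [ 0.4523 -0.4194] 0.0345
green (313, 210, 62, 26) 0.037 [ 0.4635 -0.4102] 0.0311
red (232, 180, 47, 21) 0.01 [ 0.4873 -0.3257] 0.0242
red (232, 180, 47, 21) 0.037 [ 0.4951 -0.3257] 0.0218
red (320, 93, 71, 32) 0.01 [ 0.5682 -0.4199] 0.0346
red (320, 93, 71, 32) 0.037 [ 0.568  -0.4106] 0.0313
```

View pics/w9c.png

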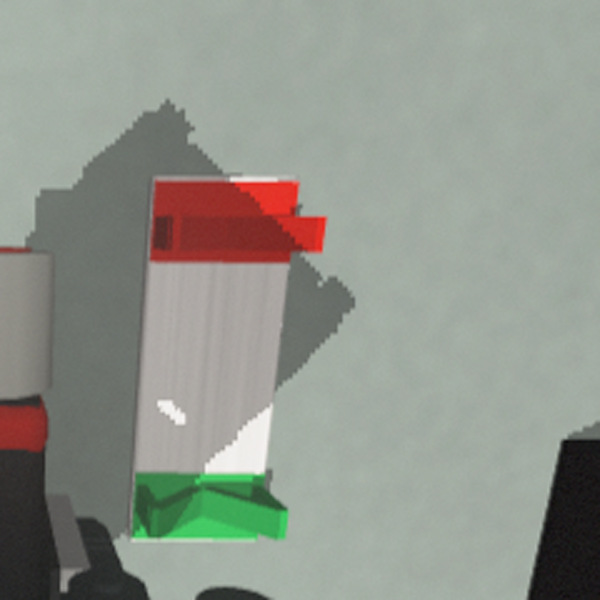

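The crop shows the cradle whole. The base ends are painted red (crop y 178–262) and green (472–541). The red rest's outer top edge runs from (327,216) to (322,252), and the green's from (288,510) to (285,540).

```bash
python3 - <<'E'
from h import *
import pickle
P=pose('wrist',pickle.load(open('w9.pkl','rb')))
f=lambda pts,z:cast(P,np.array(pts)/2.5+[260-.3,20-.3],z)[:,:2].round(4).tolist()
print('base TL TR BL BR',f([(153,178),(299,178),(133,540),(266,541)],.008))
print('red in L,R',f([(150,262),(290,262)],.008),'green in',f([(136,472),(266,472)],.008))
print('red rest top',f([(327,216),(322,252)],.037),'green rest top',f([(288,510),(285,540)],.037))
E
```

```text
base TL TR BL BR [[0.5841, -0.3875], [0.5841, -0.4422], [0.4366, -0.388], [0.4362, -0.4451]]
red in L,R [[0.5533, -0.3883], [0.5533, -0.4423]] green in [[0.4675, -0.3876], [0.4675, -0.4419]]
red rest top [[0.57, -0.441], [0.558, -0.4408]] green rest top [[0.4626, -0.4397], [0.4502, -0.4399]]
```

Request:
move_arm(moves=[[0,[0.003,0.0295,0],[0,0,0]],[0,[0.003,0.0295,0],[0,0,0]],[0,[0.003,0.0295,0],[0,0,0]],[0,[0,0,0],[0,0,0]],[0,[0,0,0.02],[0,0,0]],[0,[0,0,0.03],[0,0,0]],[0,[0,0,0.025],[0,0,0]],[0,[0,0,0.015],[0,0,0]],[0,[0,0,0],[0,0,0]],[0,[0,0,0],[0,0,0]]])

```text
time: 21.53
eef_pos: [0.5104, -0.4136, 0.0528]
tcp_rot: [1.0, 0.0, -0.001, -0.001]
contact_force: [0.1, -0.4, -2.2]
opening: 0.247
finger_force: 50.2
```

```bash
python3 look.py w10 .01 .037|grep -E '^\[';python3 - <<'E'
from h import *
im=read_camera('side'); P=pose('side');u,v=proj(P,[.51,-.415,.03])[0].astype(int)
cv2.imwrite('pics/s2.png',np.hstack([cv2.resize(im[v-45:v+45,u-50:u+50],(400,360)),cv2.resize(cv2.imread('pics/w10.png')[:,:,::-1],(400,360))])[:,:,::-1])
E
```

```text
[ 0.5104 -0.4136  0.0528] [ 1.e+00  3.e-04 -7.e-04 -7.e-04]
```

View pics/s2.png

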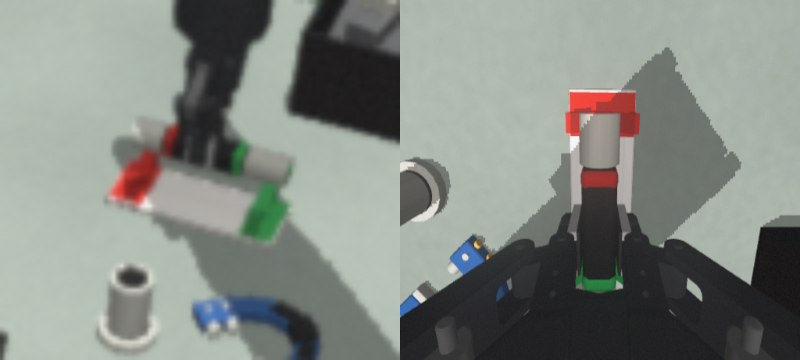

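The composite shows the plug right above the rests, with the rest centre about 2 px right of the plug in the wrist view. I'll shift 1.5 mm and lower it.

Request:
move_arm(moves=[[0,[0,0.0015,0.006],[0,0,0]],[0,[0,0,0.008],[0,0,0]],[0,[0,0,0.006],[0,0,0]],[0,[0,0,0.003],[0,0,0]],[0,[0,0,0.002],[0,0,0]],[0,[0,0,0.001],[0,0,0]],[0,[0,0,0.001],[0,0,0]],[0,[0,0,0],[0,0,0]],[0,[0,0,0],[0,0,0]],[0,[0,0,0],[0,0,0]]])

```text
time: 22.47
eef_pos: [0.511, -0.4157, 0.0269]
tcp_rot: [1.0, 0.0, 0.0, 0.0]
contact_force: [0.4, -0.4, -3.1]
opening: 0.246
finger_force: 50.2
```

Request:
move_arm(moves=[[0,[0,0,0.001],[0,0,0]],[0,[0,0,0.001],[0,0,0]],[0,[0,0,0],[0,0,0]],[0,[0,0,0],[0,0,0]],[0,[0,0,0],[0,0,0]],[0,[0,0,0],[0,0,0]],[0,[0,0,0],[0,0,0]],[0,[0,0,0],[0,0,0]],[0,[0,0,0],[0,0,0]],[0,[0,0,0],[0,0,0]]])

```text
time: 23.3
eef_pos: [0.511, -0.4157, 0.0249]
tcp_rot: [1.0, 0.0, 0.0, 0.0]
contact_force: [0.2, 0.6, 0.9]
opening: 0.243
finger_force: 50.6
```

Request:
move_arm(moves=[[0,[0,0,0.0007],[0,0,0]],[0,[0,0,0],[0,0,0]],[0,[0,0,0],[0,0,0]],[0.35,[0,0,0],[0,0,0]],[0.5,[0,0,0],[0,0,0]],[0.6,[0,0,0],[0,0,0]],[0.6,[0,0,0],[0,0,0]],[0.6,[0,0,0],[0,0,0]],[0.6,[0,0,-0.01],[0,0,0]],[0.6,[0,0,-0.02],[0,0,0]]])

```text
time: 24.13
eef_pos: [0.5091, -0.4137, 0.0512]
tcp_rot: [1.0, 0.0, -0.002, -0.002]
contact_force: [0.0, 0.2, -0.5]
opening: 0.601
finger_force: 0.0
```

Request:
move_arm(moves=[[0.6,[0,0,-0.036],[0,0,0]],[0.6,[0,0,-0.036],[0,0,0]],[0.6,[0,0,-0.036],[0,0,0]],[0.6,[-0.022,-0.03,-0.036],[0,0,0]],[0.6,[-0.022,-0.03,0],[0,0,0]],[0.6,[-0.022,-0.03,0],[0,0,0]],[0.6,[-0.022,-0.03,0],[0,0,0]],[0.6,[-0.022,-0.03,0],[0,0,0]],[0.6,[0,0,0],[0,0,0]],[0.6,[0,0,0],[0,0,0]]])

```text
time: 24.97
eef_pos: [0.4041, -0.2699, 0.1911]
tcp_rot: [1.0, 0.001, 0.0, 0.0]
contact_force: [0.5, -0.1, -0.3]
opening: 0.601
finger_force: 0.0
```

```bash
python3 look.py w11 .012; python3 -c "
import cv2
im=cv2.imread('pics/w11.png');cv2.imwrite('pics/w11c.png',cv2.resize(im[50:280,110:416],(800,600),interpolation=cv2.INTER_CUBIC))"
```

```text
[ 0.4041 -0.2699  0.1911] [1.e+00 9.e-04 2.e-04 2.e-04]
green (406, 118, 15, 12) 0.012 [ 0.4554 -0.4461] 0.0093
green (358, 114, 24, 26) 0.012 [ 0.4527 -0.3974] 0.0175
green (383, 95, 29, 11) 0.012 [ 0.4807 -0.4246] 0.0154
red (391, 23, 31, 18) 0.012 [ 0.5482 -0.4247] 0.0165
red (423, 0, 17, 21) 0.012 [ 0.5682 -0.4469] 0.0113
red (370, 0, 27, 27) 0.012 [ 0.5653 -0.3987] 0.0168
blue (285, 165, 14, 20) 0.012 [ 0.397  -0.3135] 0.013
blue (203, 153, 62, 48) 0.012 [ 0.3949 -0.2449] 0.0379
blue (257, 108, 42, 69) 0.012 [ 0.4336 -0.2941] 0.0388
```

View pics/w11c.png

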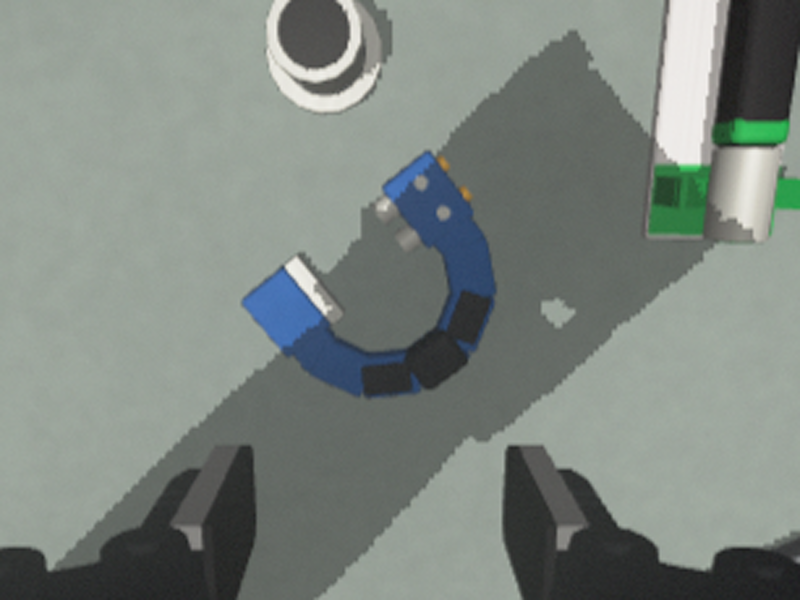

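The crop shows the snap gauge's grip piece at crop (437,360), with arm tips centred near (264,282) and (408,170), so the mouth points up-left. The plug is lying in the green V. Next I'll compute the poses of the gauge and the pad.

```bash
python3 - <<'E'
from h import *
import pickle
P=pose('wrist',pickle.load(open('w11.pkl','rb')))
f=lambda pts,z:cast(P,np.array(pts)/[800/306,600/230]+[110-.3,50-.3],z)[:,:2]
t=f([(243,302),(285,262),(385,188),(430,152)],.012);l=(t[0]+t[1])/2;r=(t[2]+t[3])/2
d=r-l;print('tips',t.round(4).tolist(),'sep',np.hypot(*d),'phi',np.degrees(np.arctan2(d[1],d[0]))+90)
ph=np.arctan2(d[1],d[0])+np.pi/2;x=np.array([np.cos(ph),np.sin(ph)])
print('origin from tips',(l+r)/2-.075*x,(t[0]+t[3])/2-.075*x)
g=f([(405,362),(438,330),(468,360),(434,390),(437,360)],.018);print('grip',g.round(4).tolist())
# pad from top & w2 & w5
for n in('top0','w2'):
    im=cv2.imread(f'pics/{n}.png')[:,:,::-1].copy();P=pose('top') if n=='top0' else pose('wrist',pickle.load(open('w2.pkl','rb')))
    k,b=max(blobs(im,'yellow'),key=lambda q:len(q[0]));w=cast(P,k,.005)[:,:2].astype(np.float32)
    print(n,b,cv2.minAreaRect(w))
    m=(cv2.cvtColor(im,cv2.COLOR_RGB2HSV)[:,:,2]<75).astype(np.uint8)|(mask(im,'yellow')>0)
E
```

```text
tips [[0.4075, -0.209], [0.4253, -0.2281], [0.4571, -0.2717], [0.472, -0.2905]] sep 0.07892783242273665 phi 37.55644484898276
origin from tips [ 0.38101841 -0.29553044] [ 0.38027331 -0.29545692]
grip [[0.3817, -0.2809], [0.3964, -0.2952], [0.3827, -0.3089], [0.3687, -0.2941], [0.3827, -0.2951]]
top0 (274, 142, 36, 31) ((0.6301074624061584, -0.1330699324607849), (0.092750184237957, 0.11368411779403687), 15.695963859558105)
w2 (297, 0, 92, 88) ((0.631584882736206, -0.1323125660419464), (0.09185979515314102, 0.11241982132196426), 15.638066291809082)
```

Request:
move_arm(moves=[[0.6,[-0.0226,0.0254,0],[0,0,0.1143]],[0.6,[0,0,0],[0,0,0.1143]],[0.6,[0,0,0],[0,0,0.1143]],[0.6,[0,0,0],[0,0,0.1143]],[0.6,[0,0,0],[0,0,0.1143]],[0.6,[0,0,0.015],[0,0,0.1143]],[0.6,[0,0,0.015],[0,0,0.1143]],[0.6,[0,0,0.015],[0,0,0.1143]],[0.6,[0,0,0.015],[0,0,0]],[0.6,[0,0,0],[0,0,0]]])

```text
time: 25.85
eef_pos: [0.382, -0.297, 0.1285]
tcp_rot: [0.897, -0.441, -0.002, -0.001]
contact_force: [-0.7, 1.1, 0.2]
opening: 0.601
finger_force: 0.0
```

```bash
python3 look.py w12 .012 | head -1; python3 -c "
from h import *
print(get_state()['eef_pos'],R.from_quat(get_state()['tcp_rot']).as_matrix()[:2,0])
im=cv2.imread('pics/w12.png');cv2.imwrite('pics/w12c.png',cv2.resize(im[80:280,130:396],(798,600),interpolation=cv2.INTER_CUBIC))"
```

```text
[ 0.382  -0.297   0.1285] [ 0.8973 -0.4414 -0.0021 -0.0009]
[ 0.38250192 -0.29748023  0.12996878] [ 0.61076453 -0.79180856]
```

View pics/w12c.png

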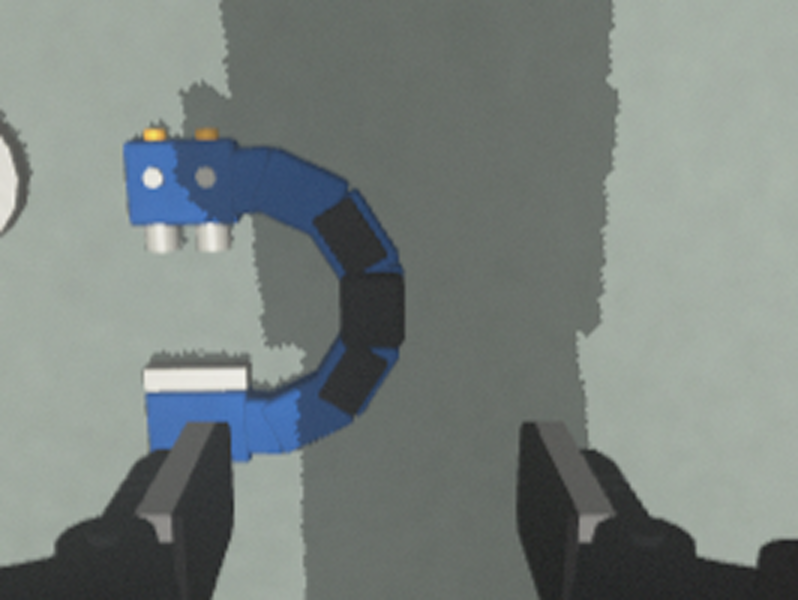

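The crop shows the grip piece centred at (373,311) with its edges upright, so it's aligned and I can descend.

Request:
move_arm(moves=[[0.6,[0,0,0.025],[0,0,0]],[0.6,[0,0,0.035],[0,0,0]],[0.6,[0,0,0.035],[0,0,0]],[0.6,[0,0,0.02],[0,0,0]],[0.6,[0,0,0.01],[0,0,0]],[0.6,[0,0,0],[0,0,0]],[0.3,[0,0,0],[0,0,0]],[0.3,[0,0,0],[0,0,0]],[0,[0,0,0],[0,0,0]],[0,[0,0,0],[0,0,0]]])

```text
time: 26.73
eef_pos: [0.3838, -0.2987, 0.0084]
tcp_rot: [0.897, -0.441, 0.002, 0.001]
contact_force: [-2.5, 0.5, 7.2]
opening: 0.214
finger_force: 51.6
```

Request:
move_arm(moves=[[0,[0,0,0],[0,0,0]],[0,[0,0,0],[0,0,0]],[0,[0,0,0],[0,0,0]],[0,[0,0,0],[0,0,0]],[0,[0,0,0],[0,0,0]],[0,[0,0,0],[0,0,0]],[0,[0,0,0],[0,0,0]],[0,[0,0,0],[0,0,0]],[0,[0,0,0],[0,0,0]],[0,[0,0,0],[0,0,0]]], grip_force=80)

```text
time: 27.57
eef_pos: [0.384, -0.2989, 0.0085]
tcp_rot: [0.897, -0.441, 0.002, 0.001]
contact_force: [-1.4, -1.4, 7.6]
opening: 0.208
finger_force: 81.3
```

```bash
python3 -c "
from h import *
s=get_state();print(s['eef_pos'],R.from_quat(s['tcp_rot']).as_matrix().round(4).tolist(),s['qpos'])"
```

```text
[ 0.38396423 -0.29887582  0.00853797] [[0.6108, -0.7918, 0.0034], [-0.7918, -0.6108, -0.0044], [0.0055, 0.0, -1.0]] [-8.70183264e-01  1.87516690e-01  2.16437023e+00 -3.45648632e-04
  7.84201385e-01  1.61457662e+00]
```

Request:
move_arm(moves=[[0,[0,0,-0.02],[0,0,0]],[0,[0,0,-0.04],[0,0,0.0955]],[0,[0,0,-0.04],[0,0,0.0955]],[0,[0,0,-0.03],[0,0,0.0955]],[0,[0,0,-0.015],[0,0,0.0955]],[0,[-0.0247,-0.0317,0],[0,0,0]],[0,[-0.0247,-0.0317,0],[0,0,0]],[0,[-0.0247,-0.0317,0],[0,0,0]],[0,[-0.0247,-0.0317,0],[0,0,0]],[0,[-0.0247,-0.0317,0],[0,0,0]]])

```text
time: 28.4
eef_pos: [0.5016, -0.133, 0.151]
tcp_rot: [0.797, -0.604, 0.0, 0.0]
contact_force: [0.7, -1.7, -2.3]
opening: 0.203
finger_force: 82.0
```

Request:
move_arm(moves=[[0,[-0.0247,-0.0317,0],[0,0,0]],[0,[-0.0247,-0.0317,0],[0,0,0]],[0,[-0.0247,-0.0317,0],[0,0,0]],[0,[0,0,0],[0,0,0]],[0,[0,0,0],[0,0,0]],[0,[0,0,0],[0,0,0]],[0,[0,0,0],[0,0,0]],[0,[0,0,0],[0,0,0]],[0,[0,0,0],[0,0,0]],[0,[0,0,0],[0,0,0]]])

```text
time: 29.23
eef_pos: [0.5724, -0.0386, 0.1509]
tcp_rot: [0.797, -0.604, 0.0, -0.0]
contact_force: [0.3, -0.7, -2.4]
opening: 0.205
finger_force: 82.1
```

```bash
python3 look.py w13 .005|head -1; python3 - <<'E'
from h import *
import pickle
s=pickle.load(open('w13.pkl','rb'));P=pose('wrist',s);im=cv2.imread('pics/w13.png')[:,:,::-1].copy()
print(np.degrees(np.arctan2(*R.from_quat(s['tcp_rot']).as_matrix()[[1,0],0])))
k,b=max(blobs(im,'yellow'),key=lambda q:len(q[0]));w=cast(P,k,.005)[:,:2].astype(np.float32);print(b,cv2.minAreaRect(w))
E
```

```text
[ 0.5724 -0.0386  0.1509] [ 0.7969 -0.6041  0.     -0.    ]
-74.32137725911086
(169, 0, 101, 126) ((0.6313601732254028, -0.13175831735134125), (0.09102161228656769, 0.11015641689300537), 15.767098426818848)
```

View pics/w13.png

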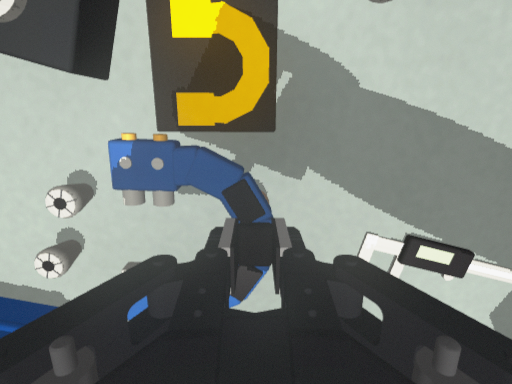

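The wrist view shows the gauge held with its mouth to the left, the same way as the yellow C ahead at (222,62). The measured hand offset is about −2 mm.

Request:
move_arm(moves=[[0,[0.0361,0.0003,0],[0,0,0]],[0,[0.0361,0.0002,0],[0,0,0]],[0,[0.036,0.0002,0],[0,0,0]],[0,[0,0,0],[0,0,0]],[0,[0,0,0.02],[0,0,0]],[0,[0,0,0.035],[0,0,0]],[0,[0,0,0.035],[0,0,0]],[0,[0,0,0.02],[0,0,0]],[0,[0,0,0.01],[0,0,0]],[0,[0,0,0],[0,0,0]]])

```text
time: 30.12
eef_pos: [0.5992, -0.1414, 0.0277]
tcp_rot: [0.797, -0.604, -0.003, 0.001]
contact_force: [-0.4, 0.4, -3.0]
opening: 0.207
finger_force: 82.2
```

```bash
python3 -c "
from h import *
read_camera('top');read_camera('top')"; python3 look.py w14 .005|head -1;python3 - <<'E'
from h import *
im=read_camera('side'); P=pose('side');u,v=proj(P,[.63,-.13,.01])[0].astype(int)
cv2.imwrite('pics/s3.png',np.hstack([cv2.resize(im[v-45:v+45,u-50:u+50],(400,360)),cv2.resize(cv2.imread('pics/w14.png')[:,:,::-1],(400,360))])[:,:,::-1])
E
```

```text
[ 0.6023 -0.1425  0.0319] [ 7.973e-01 -6.035e-01  8.000e-04 -2.000e-04]
```

View pics/s3.png

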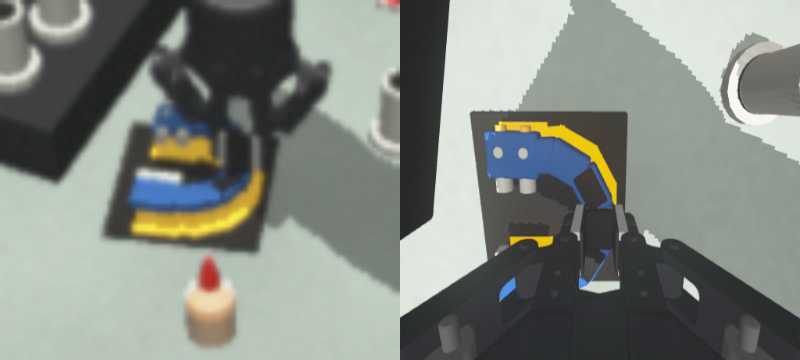

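The composite shows the gauge hovering over its outline with both mouths to the left, a few mm offset by parallax. I'll check it numerically.

```bash
python3 - <<'E'
from h import *
import pickle
s=pickle.load(open('w14.pkl','rb'));P=pose('wrist',s);im=cv2.imread('pics/w14.png')[:,:,::-1].copy()
Rt=R.from_quat(s['tcp_rot']).as_matrix()
print(s['eef_pos'])
for c,z in(('yellow',.005),('blue',s['eef_pos'][2]+.0035)):
    for k,b in blobs(im,c,150):
        if b[0]>300: continue
        q=(cast(P,k,z)-s['eef_pos'])@Rt
        print(c,b,'tool x',np.percentile(q[:,0],[1,99]).round(4),'y',np.percentile(q[:,1],[1,99]).round(4))
s=get_state();print(s['eef_pos'],s['contact_force'])
E
```

```text
[ 0.60232211 -0.1425054   0.03187061]
yellow (140, 252, 56, 12) tool x [-0.0344 -0.0262] y [-0.076  -0.0394]
yellow (122, 129, 156, 90) tool x [-0.0007  0.0534] y [-0.0786  0.0144]
blue (229, 295, 12, 13) tool x [-0.0447 -0.0372] y [-0.0146 -0.0082]
blue (127, 295, 21, 25) tool x [-0.0533 -0.0374] y [-0.0743 -0.0613]
blue (244, 266, 25, 34) tool x [-0.039  -0.0184] y [-0.0059  0.0076]
blue (108, 140, 165, 83) tool x [0.0082 0.0505] y [-0.0724  0.0083]
[ 0.60342425 -0.14289313  0.03346529] [ 0.12745504 -0.26829045 -2.1361295 ]
```

Request:
move_arm(moves=[[0,[0,0,0.004],[0,0,0]],[0,[0,0,0.004],[0,0,0]],[0,[0,0,0.003],[0,0,0]],[0,[0,0,0.002],[0,0,0]],[0,[0,0,0.001],[0,0,0]],[0,[0,0,0.001],[0,0,0]],[0,[0,0,0],[0,0,0]],[0,[0,0,0],[0,0,0]],[0,[0,0,0],[0,0,0]],[0,[0,0,0],[0,0,0]]])

```text
time: 31.15
eef_pos: [0.6016, -0.1421, 0.016]
tcp_rot: [0.797, -0.603, 0.0, -0.0]
contact_force: [-0.1, -0.3, -2.1]
opening: 0.208
finger_force: 82.3
```

Request:
move_arm(moves=[[0,[0,0,0.001],[0,0,0]],[0,[0,0,0.001],[0,0,0]],[0,[0,0,0.001],[0,0,0]],[0,[0,0,0],[0,0,0]],[0,[0,0,0],[0,0,0]],[0,[0,0,0],[0,0,0]],[0,[0,0,0],[0,0,0]],[0,[0,0,0],[0,0,0]],[0,[0,0,0],[0,0,0]],[0,[0,0,0],[0,0,0]]])

```text
time: 31.98
eef_pos: [0.6017, -0.1421, 0.0136]
tcp_rot: [0.797, -0.603, 0.0, 0.0]
contact_force: [-4.0, 1.4, 6.6]
opening: 0.204
finger_force: 83.1
```

Request:
move_arm(moves=[[0.3,[0,0,0],[0,0,0]],[0.45,[0,0,0],[0,0,0]],[0.55,[0,0,0],[0,0,0]],[0.55,[0,0,0],[0,0,0]],[0.55,[0,0,0],[0,0,0]],[0.55,[0,0,-0.015],[0,0,0]],[0.55,[0,0,-0.035],[0,0,0]],[0.55,[0,0,-0.04],[0,0,0]],[0.55,[0,0,-0.04],[0,0,0]],[0.55,[0,0,-0.04],[0,0,0]]])

```text
time: 32.82
eef_pos: [0.6012, -0.1419, 0.1842]
tcp_rot: [0.797, -0.603, -0.0, 0.0]
contact_force: [0.4, -0.5, 1.0]
opening: 0.552
finger_force: 0.0
```

Request:
move_arm(moves=[[0.55,[-0.02,0,-0.03],[0,0,0]],[0.55,[-0.02,0,-0.03],[0,0,0]],[0.55,[0,0,0],[0,0,0]],[0.55,[0,0,0],[0,0,0]],[0.55,[0,0,0],[0,0,0]],[0.55,[0,0,0],[0,0,0]],[0.55,[0,0,0],[0,0,0]],[0.55,[0,0,0],[0,0,0]],[0.55,[0,0,0],[0,0,0]],[0.55,[0,0,0],[0,0,0]]])

```text
time: 33.65
eef_pos: [0.5905, -0.1038, 0.242]
tcp_rot: [0.797, -0.604, -0.001, 0.0]
contact_force: [0.5, -0.7, 1.2]
opening: 0.545
finger_force: 0.0
```

```bash
python3 look.py w15 .012|head -1; python3 - <<'E'
from h import *
import pickle
im=read_camera('side')[70:370,100:420];w=cv2.imread('pics/w15.png')[:,:,::-1]
cv2.imwrite('pics/fin.png',np.hstack([cv2.resize(im,(390,400)),cv2.resize(w[0:260,130:380],(390,400))])[:,:,::-1])
s=pickle.load(open('w15.pkl','rb'));P=pose('wrist',s)
Rt=R.from_quat(s['tcp_rot']).as_matrix()
for c,z in(('yellow',.005),('blue',.017)):
    ks=[k for k,b in blobs(w.copy(),c,60) if 100<b[0]<350];k=np.vstack(ks)
    for k in ks+[k]: print(c,[tuple(np.round(v,4)) if np.ndim(v) else round(v,2) for v in cv2.minAreaRect(cast(P,k,z)[:,:2].astype(np.float32))])
E
```

```text
[ 0.5905 -0.1038  0.242 ] [ 7.973e-01 -6.036e-01 -6.000e-04  2.000e-04]
yellow [(np.float64(0.6184), np.float64(-0.1191)), (np.float64(0.0485), np.float64(0.0145)), 61.2]
yellow [(np.float64(0.6118), np.float64(-0.1509)), (np.float64(0.041), np.float64(0.1051)), 36.38]
yellow [(np.float64(0.6841), np.float64(-0.1597)), (np.float64(0.0075), np.float64(0.0309)), 7.92]
yellow [(np.float64(0.6315), np.float64(-0.1471)), (np.float64(0.0716), np.float64(0.1205)), 46.58]
blue [(np.float64(0.5933), np.float64(-0.1152)), (np.float64(0.007), np.float64(0.023)), 0.78]
blue [(np.float64(0.6308), np.float64(-0.0937)), (np.float64(0.0736), np.float64(0.0315)), 29.45]
blue [(np.float64(0.6048), np.float64(-0.1616)), (np.float64(0.0084), np.float64(0.0249)), 25.45]
blue [(np.float64(0.6475), np.float64(-0.1633)), (np.float64(0.0308), np.float64(0.071)), 88.43]
blue [(np.float64(0.6328), np.float64(-0.1296)), (np.float64(0.0812), np.float64(0.1044)), 13.67]
```

View pics/fin.png

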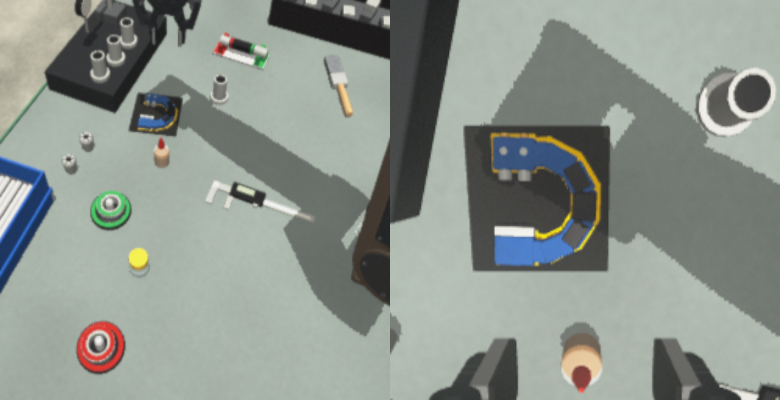

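The final views show both rings on their stands, the plug in the cradle with its green end in the green V, and the snap gauge centred on its outline. The sleeve is still standing.

```bash
python3 -c "
from plant import *
print(sign_off())"
```

```text
the job is handed in; nothing more can be done
None
```

All four gauges are back in their places, set down in the order asked, with the sleeve still standing where it was; the job was handed in at about 34 s of robot time.

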